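Trip-switch test on the coffee bar's supply

ROBOT

A 7-joint arm with a two-finger parallel gripper is mounted at the origin on the work surface. World frame = base frame: x ahead of the robot, y to its left, z up, the work surface at z = 0. Lengths are in m, angles in rad, forces in N, time in s.
With the tool pointing down it reaches from about 0.425 to 0.8 m from the base axis. Payload 8.3 kg.
Tool frame: the origin (TCP) lies midway between the tips of the shut fingers; the grasp point (between the pads) lies robot.pinch_z behind it (robot.pinch_z is the distance from the TCP to the grasp point, in m); z points along the fingers, y is the line along which they close (so a half turn about z gives the same grasp; the last joint's range is limited). The gripper opens to 85 mm and grips with 20 to 120 N. Pads are 22 mm wide; open, the fingers measure 114 mm over their backs; the gripper's body (76 mm by 85 mm) begins 54 mm behind the grasp point. The pads swing forward as they close: fully open they stand 13 mm farther back than shut.
Start: joints at [-1.39, 0.383, 0.016, 1.37, -0.006, 1.388, -0.046], TCP at [0.151, 0.607, 0.198] pointing down, gripper open.
Joint ranges: [-2.95, 2.95], [-0.25, 2.06], [-1.52, 1.56], [0.18, 2.33], [-1.44, 4.58], [0.02, 2.06], [-3.01, 3.01]. Speed limits (rad/s): [2.39, 2.39, 3.01, 3.01, 3.14, 3.14, 3.14].

INTERFACE

Orientations are given as a rotation vector (axis times angle).
In Python, from bench import robot gives the robot as it stands.
- The arm moves only by the shell command python3 -m crank 'ROWS' [FORCE]. ROWS is JSON, a list of rows, each an object of numbers: "rx", "ry", "rz": the turn, a rotation vector about the world's x, y, z in degrees; "x", "y", "z": the shift along the world's x, y, z in mm; "gripper": the closure, from 0 (fully open) to 1 (shut). A call has 1 to 20 rows; each row is the pose to reach, as a shift and turn from the pose commanded when the call began; what a row does not reach only later rows make up. A row lasts 1/10 s, in which the tool goes at most 50 mm and 8.59 degrees, less where a joint would pass 70% of its speed; a pose out of reach is approached as far as the arm can. A call with a gripper value outside its range is refused whole. The fingers move at their own pace and stop on an object; FORCE is the grip in N (left out, the last holds). Time passes only in rows, so rows that repeat a pose let the fingers close. It gives the time, the measured TCP pose, the force, the opening and the grip force at its end, in the units of the state.
- robot.sense(): the state, without advancing time (a new reading comes with each control period).
- robot.grab_frame(name): name is "scene" or "top"; returns a dict with "image" (400x640x3 uint8, red, green, blue), "intrinsics" (3x3 intrinsics, pixels), "eye" and "rotation" of the camera in the world. Camera axes: x right, y up, looking along -z (the intrinsics and any distortion apply to the point x, -y, -z); pixel columns grow to the right and rows downward; lengths in m; the calibration is good to about 2 mm. A picture is of the moment at which its call begins. There is no depth.
- robot.close_job(): hands the job in; it is judged then, once.
The state is a dict: "time": time; "joints": joint angles; "dq": joint speeds; "joint_efforts": joint torques, N m; "ee_pos": TCP position; "eef_rot": TCP orientation; "ft_force": force on the tool from outside, world axes, zero at the start; "moment": the same for the moment, N m; "width": finger opening in m; "gripper_force": force on a finger pad.
Only numpy, scipy, OpenCV 4.12 (cv2) and the standard library are available. Lean on these libraries where they do the work, as an engineer would, in place of code of your own. Each camera call takes 0.05 s, during which the arm holds its last target. There are 200 camera calls.

TASK

Do the routine safety test of the coffee machine's trip switch, the grey box with the yellow handle: push its red test button fully in and let go, so that the raised handle drops by itself. Then lift the handle all the way back up until it stays up, and last of all shut the black guard fully down over the test button. Do not operate the blue-handled trip switch or its guard, and leave the cup, milk jug, tin and tamper where they are.

Things in the scene. Friction and masses are not known exactly. Their poses are not given: they have to be found in the camera images.
- yellow_unit: trip switch with yellow handle (the coffee machine's, to be tested): fixed grey box 130 x 210 x 55 mm, yellow stripe in front. Origin: centre of its underside, on the table; x from front (robot side) to back, y left, z up. In this frame, mm: handle hinge (5, -50, 40), axis y; button centre (-12, 50); guard hinge (22, 50, 75).
- yellow_handle (a joint): handle angle, rad: 0 = home (up, leaning 0.2 back past upright, held by its own weight, 140 g), the start; 1.15 = dropped (stop, leaning 0.95 forward, to the front). Balance point (upright) 0.2: beyond it, it falls forward by itself within about a second; short of it, it falls home. About 1 N at the grip lifts it. It cannot stay up while the button is held in.
- yellow_handle_grip (a point): centre of the grip at the handle's end, 85 mm from the hinge: a yellow bar, 18 mm diameter, 32 mm long along the unit's y, on a stem 10 x 18 mm. It can be pinched along y from above (it turns between the pads as it swings), or pushed from the front.
- yellow_button (a joint): push of the red test button, m: 0 = out, 0.006 = fully in. Springs back; needs about 4 N at most. Pushed past about 3 mm it trips the handle.
- yellow_button_top (a point): centre of the top face of the red test button, 28 mm diameter, 14 mm above the housing's top (69 mm above the table) when out; it is pushed straight down.
- yellow_guard (a joint): angle of the hinged guard, rad: 0 = shut flat over the button, 2.0 = fully open; about 1.57 = standing upright behind the button. Starts open, 1.5 to 1.9. A stiff hinge (0.02 N m) keeps it where it is left.
- yellow_guard_edge (a point): middle of the free edge of the guard (yellow tab on a black flap 56 mm wide, 4 mm thick, 14 mm deep side cheeks), on its outer face, 65 mm from the hinge. Shut, it points to the front, 79 mm above the table.
- yellow_guard_hinge (a point): point on the guard's hinge axis, which runs along the unit's y at the back of the button, 20 mm above the housing's top.
- blue_unit: trip switch with blue handle (another machine's, leave it alone): fixed grey box 130 x 210 x 55 mm, blue stripe in front. Origin: centre of its underside, on the table; x from front (robot side) to back, y left, z up. In this frame, mm: handle hinge (5, -50, 40), axis y; button centre (-12, 50); guard hinge (22, 50, 75).
- blue_handle (a joint): handle angle, rad: 0 = home (up, leaning 0.2 back past upright, held by its own weight, 140 g), the start; 1.15 = dropped (stop, leaning 0.95 forward, to the front). Balance point (upright) 0.2: beyond it, it falls forward by itself within about a second; short of it, it falls home. About 1 N at the grip lifts it. It cannot stay up while the button is held in.
- blue_handle_grip (a point): centre of the grip at the handle's end, 85 mm from the hinge: a blue bar, 18 mm diameter, 32 mm long along the unit's y, on a stem 10 x 18 mm. It can be pinched along y from above (it turns between the pads as it swings), or pushed from the front.
- blue_button (a joint): push of the red test button, m: 0 = out, 0.006 = fully in. Springs back; needs about 4 N at most. Pushed past about 3 mm it trips the handle.
- blue_button_top (a point): centre of the top face of the red test button, 28 mm diameter, 14 mm above the housing's top (69 mm above the table) when out; it is pushed straight down.
- blue_guard (a joint): angle of the hinged guard, rad: 0 = shut flat over the button, 2.0 = fully open; about 1.57 = standing upright behind the button. Starts anywhere. A stiff hinge (0.02 N m) keeps it where it is left.
- blue_guard_edge (a point): middle of the free edge of the guard (blue tab on a black flap 56 mm wide, 4 mm thick, 14 mm deep side cheeks), on its outer face, 65 mm from the hinge. Shut, it points to the front, 79 mm above the table.
- blue_guard_hinge (a point): point on the guard's hinge axis, which runs along the unit's y at the back of the button, 20 mm above the housing's top.
- cup: white ceramic cup, 72 mm across, 80 mm high; origin: centre of its foot. Bystander.
- jug: steel milk jug, 86 mm across, 100 mm high, handle at its +x; origin: centre of its foot. Bystander.
- tin: purple tin, 80 mm across, 100 mm high; origin: centre of its foot. Bystander.
- tamper: steel coffee tamper standing on its 58 mm face, 90 mm high; origin: centre of its foot. Bystander.
Mind the look-alikes: they are no part of the job. What is shaped like the yellow_unit but orange is not meant.

How it is judged:
On the way, in this order (a step that is already met when the one before it is completed fails the run):
1. the yellow switch's test button is pushed in (over 2 mm of 6; the handle trips at about 3) while its handle has not yet been lowered (under 0.9 rad) and its guard is open (value of joint yellow_button above 0.002 m and value of joint yellow_handle below 0.9 rad and value of joint yellow_guard above 0.5 rad), for 0.02 s.
2. its handle has dropped (over 1.05 rad) and the button is let go (under 1 mm) (value of joint yellow_handle above 1.05 rad and value of joint yellow_button below 0.001 m), for 0.2 s.
3. its handle is lifted home (under 0.06 rad) while the guard is still open (over 0.5 rad) (value of joint yellow_handle below 0.06 rad and value of joint yellow_guard above 0.5 rad), for 0.2 s.
At the end, for the whole second after the job is handed in: Yellow handle home (0.06 rad) and guard shut (0.1 rad), both buttons out (1 mm), blue handle home (0.06 rad), blue guard edge within 20 mm of its start; cup, jug, tin and tamper within 30 mm of their starts and upright (0.3 rad) (value of joint each of yellow_handle, blue_handle below 0.06 rad and value of joint yellow_guard below 0.1 rad and value of joint each of yellow_button, blue_button below 0.001 m and distance of blue_guard_edge from where it was at the start of the episode below 0.02 m and distance of each of cup, jug, tin, tamper from where it was at the start of the episode below 0.03 m and angle between each of cup, jug, tin, tamper's own z axis and vertical below 0.3 rad); the robot touches nothing.
It fails at once if the blue switch's test button is pushed (over 2 mm) or its handle moved (over 0.15 rad) (value of joint blue_button above 0.002 m or value of joint blue_handle above 0.15 rad).
It fails at once if the blue switch's guard is moved (edge over 20 mm) (distance of blue_guard_edge from where it was at the start of the episode above 0.02 m).
It fails at once if a bystander is pushed away (over 30 mm) (distance of any of cup, jug, tin, tamper from where it was at the start of the episode above 0.03 m).
It also fails if it takes over 54 s, if anything falls off the work surface, if the arm or the gripper's body presses on something with over 40 N, if the wrist force passes 120 N, or if a joint passes its speed limit or range.

## Working session

There is one attempt and no reset: what is moved stays moved. The work goes in short steps, Python scripts to look and compute and a shell command to move; the robot and the scene stay as the last step left them, time stands still between calls to the robot, and variables do not carry over. Pictures are saved under pics/ and viewed, at most 13 in all, crops included, and the job is handed in when it is done.

```bash
mkdir -p pics; ls; cat > h.py <<'E'
import numpy as np, cv2
from bench import robot
def grab(n,save=None):
    f=robot.grab_frame(n)
    if save: cv2.imwrite('pics/'+save,f['image'][:,:,::-1])
    return f
def ray(f,u,v):
    K=np.array(f['intrinsics']);d=np.linalg.inv(K)@[u,v,1]
    return np.array(f['eye']),np.array(f['rotation'])@[d[0],-d[1],-d[2]]
def onz(f,u,v,z):
    e,d=ray(f,u,v);return e+d*(z-e[2])/d[2]
def proj(f,p):
    c=np.array(f['rotation']).T@(np.array(p)-f['eye']);q=np.array(f['intrinsics'])@[c[0],-c[1],-c[2]];return q[:2]/q[2]
E
python3 - <<'E'
from h import *
for n in('scene','top'):
    f=grab(n,n+'0.png');print({k:np.round(v,3).tolist() for k,v in f.items() if k!='image'},list(f))
print(robot.sense(),robot.pinch_z)
E
```

```text
pics
{'intrinsics': [[440.434, 0.0, 310.159], [0.0, 440.434, 194.122], [0.0, 0.0, 1.0]], 'eye': [1.573, 0.142, 0.819], 'rotation': [0.741, 0.786, 1.445]} ['image', 'intrinsics', 'eye', 'rotation']
{'intrinsics': [[395.603, 0.0, 319.352], [0.0, 395.603, 202.422], [0.0, 0.0, 1.0]], 'eye': [0.411, 0.086, 1.185], 'rotation': [0.054, -0.063, -1.556]} ['image', 'intrinsics', 'eye', 'rotation']
{'time': 0.1, 'joints': array([-1.389923  ,  0.38414315,  0.01639208,  1.37105353, -0.00626638,
        1.3882223 , -0.04652167]), 'dq': array([-0.00090772, -0.00042553,  0.00067919, -0.00206359, -0.00087413,
        0.0005487 ,  0.00077541]), 'joint_efforts': array([ 2.60365901e-03, -6.29133868e+01,  8.47513843e-01, -3.72767043e+01,
        1.68322900e-02,  1.03740161e-02, -7.92494416e-05]), 'ee_pos': array([0.15071506, 0.60601864, 0.19758386]), 'eef_rot': array([-3.81902362e-01, -3.11814033e+00,  2.77985129e-03]), 'ft_force': array([0.0125387 , 0.49102833, 0.00893631]), 'moment': array([ 0.00813124, -0.02014148,  0.04438504]), 'gripper_force': 0.0, 'width': 0.0854607097717048} 0.0187
```

View pics/scene0.png

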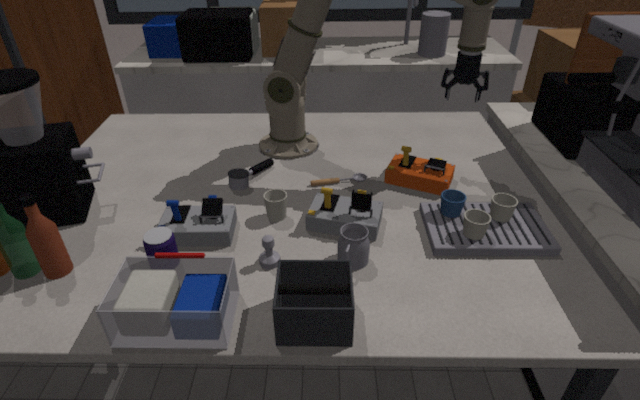

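View pics/top0.png

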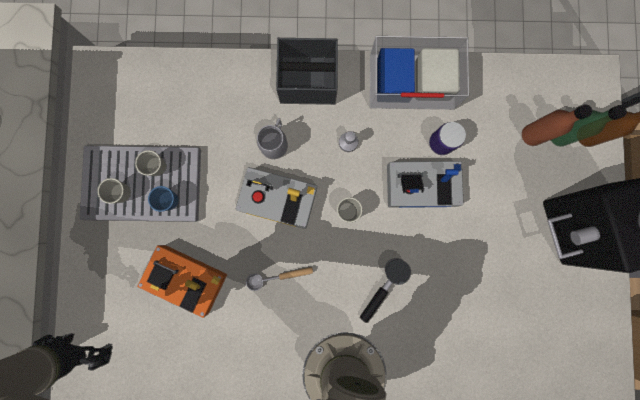

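Look-alikes in the top view: grey box with yellow handle (278,196), which is the target; grey box with blue handle (426,184); orange box (182,281). By the description I choose (278,196). Next I check it in a crop.

```bash
sed -i "s/np.array(f\['rotation'\])/R(f)/g" h.py; cat >> h.py <<'E'
def R(f): return cv2.Rodrigues(np.array(f['rotation'],float))[0]
def blobs(f,lo,hi,box=None,amin=4):
    m=cv2.inRange(cv2.cvtColor(f['image'],cv2.COLOR_RGB2HSV),lo,hi)
    if box: z=np.zeros_like(m);x0,y0,x1,y1=box;z[y0:y1,x0:x1]=m[y0:y1,x0:x1];m=z
    n,l,s,c=cv2.connectedComponentsWithStats(m)
    return [(np.round(c[i],1).tolist(),s[i].tolist()) for i in range(1,n) if s[i][4]>=amin]
E
python3 - <<'E'
from h import *
t=grab('top');s=grab('scene')
tb=(225,155,335,235);sb=(295,180,395,245)
print('red top',blobs(t,(0,150,90),(6,255,255),tb),'scene',blobs(s,(0,150,60),(6,255,255),sb))
print('yel top',blobs(t,(18,120,80),(35,255,255),tb));print('scene',blobs(s,(15,120,80),(35,255,255),sb))
a=cv2.resize(t['image'][155:235,225:335],None,fx=5,fy=5,interpolation=2);b=cv2.resize(s['image'][180:245,295:395],(550,358),interpolation=2)
c=np.hstack([cv2.resize(a,(400,290)),cv2.resize(b,(400,290))]);cv2.imwrite('pics/c1.png',c[:,:,::-1])
# housing top outline
m=cv2.inRange(cv2.cvtColor(t['image'],cv2.COLOR_RGB2HSV),(0,0,90),(180,45,165))
for b in blobs(t,(60,8,80),(130,80,175),(215,150,340,240),100):print(b)
print(onz(t,258.5,197,.069))
E
```

```text
red top [([257.2, 196.4], [253, 192, 10, 10, 79])] scene []
yel top [([256.3, 182.0], [252, 181, 10, 3, 15]), ([310.1, 190.1], [307, 187, 7, 7, 41]), ([293.1, 194.0], [288, 188, 12, 14, 109])]
scene [([326.7, 189.9], [321, 187, 12, 7, 47]), ([361.4, 190.7], [358, 190, 8, 3, 12]), ([329.2, 198.9], [329, 196, 2, 7, 9]), ([311.3, 212.0], [308, 210, 8, 5, 27])]
[0.50734302 0.25205286 0.069     ]
```

View pics/c1.png

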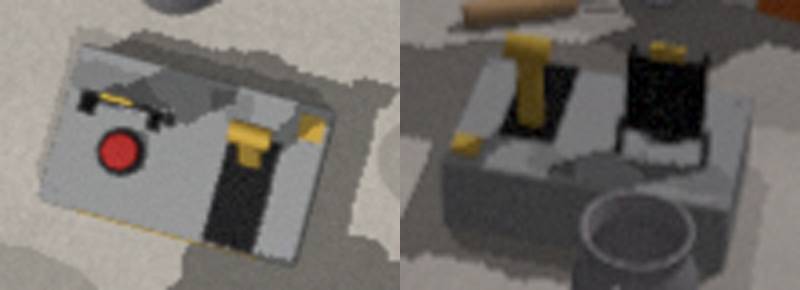

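```bash
python3 - <<'E'
from h import *
from scipy.optimize import least_squares
t=grab('top');s=grab('scene')
def tri(a,b):
    (e,d),(g,h)=ray(t,*a),ray(s,*b)
    k=np.linalg.lstsq(np.c_[d,-h],g-e,rcond=None)[0];p,q=e+k[0]*d,g+k[1]*h
    return (p+q)/2,np.linalg.norm(p-q)
g,r=tri((293.5,191.7),(327,189.9));print('grip tri',g,r)
e,r=tri((256.3,182),(361.4,190.7));print('edge tri',e,r)
B=onz(t,257.2,196.4,.069);G=onz(t,293.5,191.7,.124);print(B,G)
d=(G-B)[:2];yaw=np.arctan2(d[1],d[0])-np.arctan2(-.1,.0339);print('yaw',yaw,np.linalg.norm(d),np.hypot(.1,.0339))
C=[onz(t,*p,.055)[:2] for p in((248.4,167.4),(316.6,185.3),(306.1,227.3),(236.6,211))]
print(np.array(C),np.arctan2(*(C[0]-C[1])*[1,1])*-1)
c,sn=np.cos(yaw),np.sin(yaw);M=np.array([[c,-sn],[sn,c]])
O=B[:2]-M@[-.012,.05];print('O',O)
print('edge in unit',M.T@(e[:2]-O),'hinge w',O+M@[.022,.05])
for n,f in(('t',t),('s',s)):
  for k,p in dict(grip=(.0219,-.05,.1233),edge=(.022,.05,.14),btn=(-.012,.05,.069),bl=(.065,.105,.055),br=(.065,-.105,.055),fr=(-.065,-.105,.055)).items(): print(n,k,proj(f,np.r_[O+M@p[:2],p[2]]).round(1))
E
```

```text
grip tri [0.51832401 0.15131683 0.12262687] 0.0023780533457595627
edge tri [0.54168128 0.24880109 0.13517184] 0.0004944294056888483
[0.50899507 0.25576883 0.069     ] [0.51821111 0.15004279 0.124     ]
yaw -0.23989259557818277 0.10612695605512573 0.10558981958503387
[[0.59369815 0.28532603]
 [0.54462341 0.0882316 ]
 [0.42379175 0.11647381]
 [0.46756581 0.31560834]] -0.24402884342664982
O [0.50877152 0.20434948]
edge in unit [0.02140571 0.05099798] hinge w [0.54202143 0.24769049]
t grip [293.3 191.7]
t edge [256.5 181.7]
t btn [257.2 196.4]
t bl [246.5 166.3]
t br [317.1 184.5]
t fr [305.6 228.4]
s grip [326.3 189.7]
s edge [361.2 189.3]
s btn [362.  203.3]
s bl [376.7 225.5]
s br [304.4 214.9]
s fr [315.6 190.8]
```

The crop shows the grey box with the yellow handle up at crop (250,135), the red button at (120,150), and the guard standing open at (118,100). The tool's yaw already matches the unit. I travel there with the fingers shut and the tool leaning 20° to the front, clear of the guard.

```bash
python3 -m crank '[{"x":180,"y":-175,"z":10,"gripper":1},{"x":180,"y":-175,"z":10,"gripper":1},{"x":180,"y":-175,"z":10,"gripper":1},{"x":180,"y":-175,"z":10,"gripper":1},{"x":180,"y":-175,"z":10,"gripper":1},{"x":180,"y":-175,"z":10,"gripper":1},{"x":362,"y":-351,"z":0,"rx":-4.8,"ry":-19.4,"gripper":1},{"x":362,"y":-351,"z":0,"rx":-4.8,"ry":-19.4,"gripper":1},{"x":362,"y":-351,"z":0,"rx":-4.8,"ry":-19.4,"gripper":1},{"x":362,"y":-351,"z":0,"rx":-4.8,"ry":-19.4,"gripper":1},{"x":362,"y":-351,"z":0,"rx":-4.8,"ry":-19.4,"gripper":1},{"x":362,"y":-351,"z":0,"rx":-4.8,"ry":-19.4,"gripper":1},{"x":362,"y":-351,"z":0,"rx":-4.8,"ry":-19.4,"gripper":1},{"x":362,"y":-351,"z":0,"rx":-4.8,"ry":-19.4,"gripper":1}]'; python3 - <<'E'
from h import *
print(robot.sense()['ee_pos'],robot.sense()['eef_rot'])
E
```

```text
[0.15079541 0.60633629 0.19810979] [-3.81905846e-01 -3.11822478e+00  1.13058444e-03]invalid input
```

```bash
python3 -m crank '[{"x":10,"y":-10,"z":10,"rx":0,"ry":0,"rz":0,"gripper":1}]'; echo; python3 -m crank '[{"x":10,"y":-10,"z":10,"gripper":1}]' 30;echo;  python3 -m crank --help
```

```text
time: 0.4
ee_pos: [0.1587, 0.5962, 0.2068]
eef_rot: [-0.376, -3.117, 0.005]
ft_force: [-0.1, -0.5, -0.4]
width: 0.0733
gripper_force: 0.0

invalid input
invalid input: not JSON, or not a number
```

```bash
python3 -m crank '[{"x":180,"y":-175,"z":0,"rx":0,"ry":0,"rz":0,"gripper":1},{"x":180,"y":-175,"z":0,"rx":0,"ry":0,"rz":0,"gripper":1},{"x":180,"y":-175,"z":0,"rx":0,"ry":0,"rz":0,"gripper":1},{"x":180,"y":-175,"z":0,"rx":0,"ry":0,"rz":0,"gripper":1},{"x":180,"y":-175,"z":0,"rx":0,"ry":0,"rz":0,"gripper":1},{"x":352,"y":-341,"z":-10,"rx":-4.8,"ry":-19.4,"rz":0,"gripper":1},{"x":352,"y":-341,"z":-10,"rx":-4.8,"ry":-19.4,"rz":0,"gripper":1},{"x":352,"y":-341,"z":-10,"rx":-4.8,"ry":-19.4,"rz":0,"gripper":1},{"x":352,"y":-341,"z":-10,"rx":-4.8,"ry":-19.4,"rz":0,"gripper":1},{"x":352,"y":-341,"z":-10,"rx":-4.8,"ry":-19.4,"rz":0,"gripper":1},{"x":352,"y":-341,"z":-10,"rx":-4.8,"ry":-19.4,"rz":0,"gripper":1},{"x":352,"y":-341,"z":-10,"rx":-4.8,"ry":-19.4,"rz":0,"gripper":1},{"x":352,"y":-341,"z":-10,"rx":-4.8,"ry":-19.4,"rz":0,"gripper":1}]'
```

```text
time: 1.7
ee_pos: [0.5124, 0.2561, 0.1989]
eef_rot: [0.339, 2.774, -0.058]
ft_force: [-0.5, 0.2, -0.5]
width: 0.0001
gripper_force: 0.0
```

```bash
python3 -m crank '[{"x":0,"y":0,"z":-50,"rx":0,"ry":0,"rz":0,"gripper":1},{"x":0,"y":0,"z":-90,"rx":0,"ry":0,"rz":0,"gripper":1},{"x":0,"y":0,"z":-113,"rx":0,"ry":0,"rz":0,"gripper":1},{"x":0,"y":0,"z":-113,"rx":0,"ry":0,"rz":0,"gripper":1},{"x":0,"y":0,"z":-113,"rx":0,"ry":0,"rz":0,"gripper":1}]'; python3 - <<'E'
from h import *
t=grab('top');s=grab('scene')
c=np.hstack([cv2.resize(t['image'][150:240,215:335],(400,300)),cv2.resize(s['image'][150:250,285:415],(390,300))]);cv2.imwrite('pics/c2.png',c[:,:,::-1])
E
```

```text
time: 2.2
ee_pos: [0.5126, 0.2566, 0.0862]
eef_rot: [0.337, 2.774, -0.059]
ft_force: [0.5, -0.4, 0.1]
width: 0.0001
gripper_force: 0.0
```

View pics/c2.png

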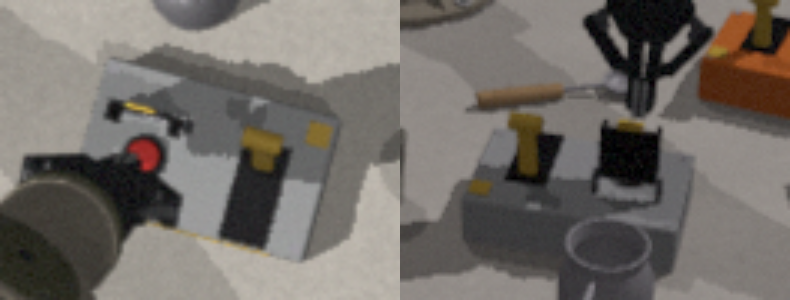

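Top crop: fingertip at (132,157), directly over the red button at (145,155), and the guard clear behind it at (140,108). Now I press.

```bash
python3 -m crank '[{"x":0,"y":-2,"z":-8,"rx":0,"ry":0,"rz":0,"gripper":1},{"x":0,"y":-2,"z":-13,"rx":0,"ry":0,"rz":0,"gripper":1},{"x":0,"y":-2,"z":-16,"rx":0,"ry":0,"rz":0,"gripper":1},{"x":0,"y":-2,"z":-18,"rx":0,"ry":0,"rz":0,"gripper":1},{"x":0,"y":-2,"z":-18,"rx":0,"ry":0,"rz":0,"gripper":1}]'
```

```text
time: 2.8
ee_pos: [0.5127, 0.2534, 0.0671]
eef_rot: [0.34, 2.774, -0.06]
ft_force: [0.1, -0.1, 0.9]
width: 0.0002
gripper_force: 0.0
```

```bash
python3 -m crank '[{"x":0,"y":0,"z":-2,"rx":0,"ry":0,"rz":0,"gripper":1},{"x":0,"y":0,"z":-4,"rx":0,"ry":0,"rz":0,"gripper":1},{"x":0,"y":0,"z":-4,"rx":0,"ry":0,"rz":0,"gripper":1},{"x":0,"y":0,"z":-4,"rx":0,"ry":0,"rz":0,"gripper":1}]'; python3 - <<'E'
from h import *
t=grab('top');b=(225,155,335,235)
print(blobs(t,(18,120,80),(35,255,255),b))
E
```

```text
time: 3.2
ee_pos: [0.5128, 0.2535, 0.0635]
eef_rot: [0.34, 2.774, -0.059]
ft_force: [-0.3, 0.1, -0.9]
width: -0.0001
gripper_force: 0.0
[([256.3, 182.1], [252, 181, 10, 3, 16]), ([310.1, 190.0], [307, 187, 7, 7, 40]), ([293.3, 193.7], [288, 188, 12, 13, 100])]
```

```bash
python3 -m crank '[{"x":0,"y":0,"z":-2,"rx":0,"ry":0,"rz":0,"gripper":1},{"x":0,"y":0,"z":-3,"rx":0,"ry":0,"rz":0,"gripper":1},{"x":0,"y":0,"z":-3,"rx":0,"ry":0,"rz":0,"gripper":1},{"x":0,"y":0,"z":-3,"rx":0,"ry":0,"rz":0,"gripper":1}]'; python3 - <<'E'
from h import *
t=grab('top');b=(225,155,335,235)
print(blobs(t,(18,120,80),(35,255,255),b), robot.sense()['ft_force'])
c=cv2.resize(t['image'][170:220,230:310],(800,500),interpolation=2);cv2.imwrite('pics/c3.png',c[:,:,::-1])
E
```

```text
time: 3.65
ee_pos: [0.5128, 0.2535, 0.0604]
eef_rot: [0.34, 2.774, -0.059]
ft_force: [-0.6, -0.1, -0.6]
width: -0.0001
gripper_force: 0.0
[([256.3, 182.1], [252, 181, 10, 3, 16]), ([310.1, 190.0], [307, 187, 7, 7, 40]), ([293.3, 193.7], [288, 188, 12, 13, 101])] [ 0.16412866  0.22382268 -0.27755085]
```

View pics/c3.png

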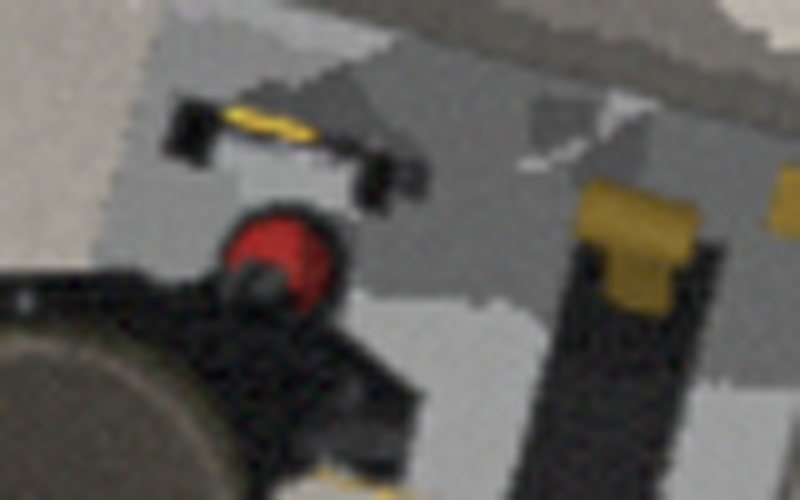

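Crop: the fingertip at (260,275) lies over the front-left of the red button (282,262). The handle is still up at (640,210). I continue down in small steps.

```bash
python3 - <<'E'
from h import *
t=grab('top')
for z in(.06,.065,.07,.075,.08):print(z,proj(t,(.5128,.2535,z)).round(1),onz(t,256,197.5,z).round(4))
E
python3 -m crank '[{"x":3,"y":-2,"z":-1,"rx":0,"ry":0,"rz":0,"gripper":1},{"x":4,"y":-3,"z":-2,"rx":0,"ry":0,"rz":0,"gripper":1},{"x":4,"y":-3,"z":-3,"rx":0,"ry":0,"rz":0,"gripper":1},{"x":4,"y":-3,"z":-3,"rx":0,"ry":0,"rz":0,"gripper":1}]';python3 - <<'E'
from h import *
t=grab('top');b=(225,155,335,235)
print(blobs(t,(18,120,80),(35,255,255),b),blobs(t,(0,150,90),(6,255,255),b))
E
```

```text
0.06 [258.5 195.4] [0.5066 0.2605 0.06  ]
0.065 [258.2 195.2] [0.5062 0.2597 0.065 ]
0.07 [258. 195.] [0.5057 0.2589 0.07  ]
0.075 [257.7 194.9] [0.5053 0.2581 0.075 ]
0.08 [257.5 194.7] [0.5049 0.2574 0.08  ]
time: 4.15
ee_pos: [0.5168, 0.2503, 0.0573]
eef_rot: [0.34, 2.774, -0.06]
ft_force: [-0.6, -0.5, -1.3]
width: 0.0001
gripper_force: 0.0
[([256.3, 182.1], [252, 181, 10, 3, 16]), ([310.1, 190.0], [307, 187, 7, 7, 40]), ([293.2, 193.7], [288, 188, 12, 13, 99])] [([257.3, 193.4], [254, 192, 8, 5, 18])]
```

```bash
python3 - <<'E'
from h import *
t=grab('top');s=grab('scene')
c=np.hstack([cv2.resize(t['image'][175:215,235:285],(400,320),interpolation=0),cv2.resize(s['image'][165:225,325:400],(400,320),interpolation=0)]);cv2.imwrite('pics/c4.png',c[:,:,::-1])
print(proj(s,robot.sense()['ee_pos']),proj(t,robot.sense()['ee_pos']))
E
```

```text
[360.25292542 208.00696833] [259.69176523 194.07404625]
```

View pics/c4.png

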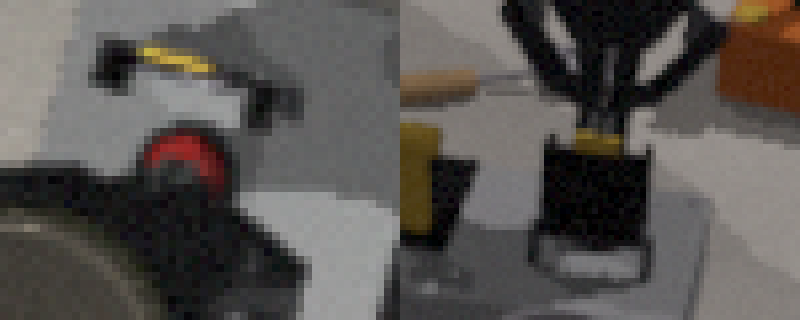

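Left crop: fingertip at (180,180) over the red button (185,165). No contact force yet. I probe further down slowly.

```bash
python3 -m crank '[{"x":0,"y":0,"z":-1,"rx":0,"ry":0,"rz":0,"gripper":1},{"x":0,"y":0,"z":-2,"rx":0,"ry":0,"rz":0,"gripper":1},{"x":0,"y":0,"z":-3,"rx":0,"ry":0,"rz":0,"gripper":1},{"x":0,"y":0,"z":-4,"rx":0,"ry":0,"rz":0,"gripper":1},{"x":0,"y":0,"z":-4,"rx":0,"ry":0,"rz":0,"gripper":1}]';python3 - <<'E'
from h import *
t=grab('top');b=(225,155,335,235)
print(blobs(t,(18,120,80),(35,255,255),b),blobs(t,(0,150,90),(6,255,255),b));print(robot.sense()['joint_efforts'],robot.sense()['ft_force'])
E
```

```text
time: 4.8
ee_pos: [0.5167, 0.2504, 0.0533]
eef_rot: [0.34, 2.774, -0.06]
ft_force: [-0.2, 0.2, -0.0]
width: -0.0002
gripper_force: 0.0
[([256.3, 182.1], [252, 181, 10, 3, 16]), ([310.1, 190.0], [307, 187, 7, 7, 40]), ([293.2, 193.6], [288, 188, 12, 13, 98])] [([256.6, 193.1], [254, 192, 6, 3, 16])]
[-9.05071618e-03 -4.50030470e+01  3.16462912e+00 -3.15271926e+01
  1.25667606e+00 -8.81371759e-01 -6.50906382e-03] [0.38212866 0.78343828 0.43714893]
```

The tip's ray fits a real tip about 20 mm short of the nominal TCP, and its lateral position is over the button centre. I continue down.

```bash
python3 -m crank '[{"x":0,"y":2,"z":-1,"rx":0,"ry":0,"rz":0,"gripper":1},{"x":0,"y":2,"z":-2,"rx":0,"ry":0,"rz":0,"gripper":1},{"x":0,"y":2,"z":-3,"rx":0,"ry":0,"rz":0,"gripper":1},{"x":0,"y":2,"z":-4,"rx":0,"ry":0,"rz":0,"gripper":1},{"x":0,"y":2,"z":-4,"rx":0,"ry":0,"rz":0,"gripper":1}]';python3 - <<'E'
from h import *
t=grab('top');b=(225,155,335,235)
print(blobs(t,(18,120,80),(35,255,255),b),blobs(t,(0,150,90),(6,255,255),b));print(robot.sense()['ft_force'])
E
```

```text
time: 5.35
ee_pos: [0.5167, 0.2524, 0.0493]
eef_rot: [0.34, 2.774, -0.06]
ft_force: [0.1, 0.0, 0.0]
width: 0.0
gripper_force: 0.0
[([256.3, 182.1], [252, 181, 10, 3, 16]), ([310.1, 190.0], [307, 187, 7, 7, 40]), ([293.2, 193.6], [288, 188, 12, 13, 100])] [([257.1, 193.5], [253, 192, 9, 5, 21])]
[ 0.13987185  0.49997641 -0.66528495]
```

```bash
python3 -m crank '[{"x":0,"y":0,"z":50,"rx":0,"ry":0,"rz":0,"gripper":1},{"x":0,"y":0,"z":90,"rx":0,"ry":0,"rz":0,"gripper":1},{"x":0,"y":0,"z":90,"rx":0,"ry":0,"rz":0,"gripper":1},{"x":0,"y":0,"z":90,"rx":0,"ry":0,"rz":0,"gripper":1}]';python3 - <<'E'
from h import *
t=grab('top');s=grab('scene');p=robot.sense()['ee_pos'];a=cv2.Rodrigues(robot.sense()['eef_rot'])[0][:,2];print(p,a)
for L in(0,.01,.02,.03):print(L,proj(t,p-L*a).round(1),proj(s,p-L*a).round(1))
c=np.hstack([cv2.resize(t['image'][170:220,225:275],(400,400),interpolation=0),cv2.resize(s['image'][140:200,330:390],(400,400),interpolation=0)]);c=np.clip(c*2.5,0,255).astype('uint8');cv2.imwrite('pics/c5.png',c[:,:,::-1])
E
```

```text
time: 5.8
ee_pos: [0.5174, 0.253, 0.1407]
eef_rot: [0.34, 2.773, -0.056]
ft_force: [-0.7, 0.2, -0.6]
width: -0.0002
gripper_force: 0.0
[0.516214   0.25209027 0.13843012] [ 0.33057615 -0.08302415 -0.94012042]
0 [254.7 191.4] [362.  184.8]
0.01 [253.8 192.2] [362.4 181.4]
0.02 [252.9 193.1] [362.8 177.9]
0.03 [252. 194.] [363.1 174.5]
```

View pics/c5.png

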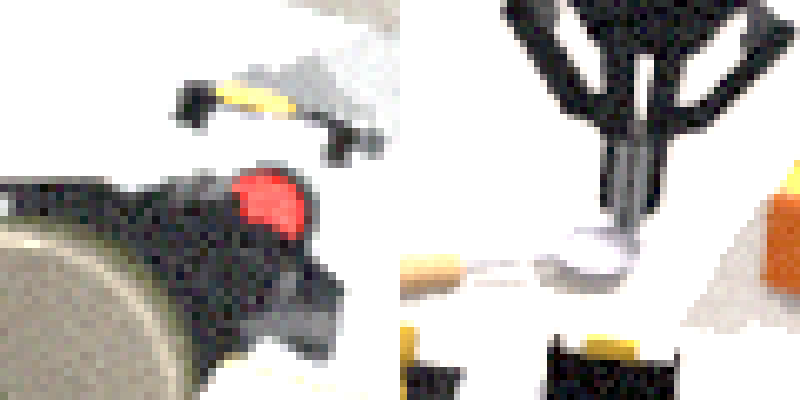

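Right crop: the fingertip ends at about (632,220), scene pixel (364.8,173). That is where a tip about 28 mm short of the nominal TCP would be. I tilt 10° more so the body stays off the guard, then go down to contact.

```bash
python3 -m crank '[{"x":8,"y":0,"z":-20,"rx":-1.2,"ry":-4.9,"rz":0,"gripper":1},{"x":8,"y":0,"z":-40,"rx":-2.4,"ry":-9.7,"rz":0,"gripper":1},{"x":8,"y":0,"z":-70,"rx":-2.4,"ry":-9.7,"rz":0,"gripper":1},{"x":8,"y":0,"z":-82,"rx":-2.4,"ry":-9.7,"rz":0,"gripper":1},{"x":8,"y":0,"z":-86,"rx":-2.4,"ry":-9.7,"rz":0,"gripper":1},{"x":8,"y":0,"z":-90,"rx":-2.4,"ry":-9.7,"rz":0,"gripper":1},{"x":8,"y":0,"z":-92,"rx":-2.4,"ry":-9.7,"rz":0,"gripper":1},{"x":8,"y":0,"z":-92,"rx":-2.4,"ry":-9.7,"rz":0,"gripper":1}]'
python3 -m crank '[{"x":0,"y":0,"z":-1,"rx":0,"ry":0,"rz":0,"gripper":1},{"x":0,"y":0,"z":-2,"rx":0,"ry":0,"rz":0,"gripper":1},{"x":0,"y":0,"z":-2,"rx":0,"ry":0,"rz":0,"gripper":1}]'
python3 -m crank '[{"x":0,"y":0,"z":-1,"rx":0,"ry":0,"rz":0,"gripper":1},{"x":0,"y":0,"z":-2,"rx":0,"ry":0,"rz":0,"gripper":1},{"x":0,"y":0,"z":-2,"rx":0,"ry":0,"rz":0,"gripper":1}]'
python3 - <<'E'
from h import *
t=grab('top');b=(225,155,335,235)
print(blobs(t,(18,120,80),(35,255,255),b),blobs(t,(0,150,90),(6,255,255),b));print(robot.sense()['ft_force'])
E
```

```text
time: 6.7
ee_pos: [0.5255, 0.2526, 0.0482]
eef_rot: [0.32, 2.601, -0.083]
ft_force: [-0.2, -0.1, 0.1]
width: 0.0001
gripper_force: 0.0
time: 7.0
ee_pos: [0.5249, 0.2526, 0.0457]
eef_rot: [0.319, 2.601, -0.084]
ft_force: [0.6, 0.3, -0.9]
width: 0.0
gripper_force: 0.0
time: 7.3
ee_pos: [0.525, 0.2526, 0.0436]
eef_rot: [0.319, 2.601, -0.084]
ft_force: [0.6, 0.0, 0.5]
width: -0.0004
gripper_force: 0.6
[([256.3, 182.1], [252, 181, 10, 3, 16]), ([310.1, 190.0], [307, 187, 7, 7, 40]), ([293.3, 193.6], [287, 188, 13, 13, 105])] [([259.7, 194.2], [257, 192, 6, 6, 13])]
[0.61500477 0.61457715 1.17399286]
```

```bash
for i in 1 2; do python3 -m crank '[{"x":0,"y":0,"z":-1,"rx":0,"ry":0,"rz":0,"gripper":1},{"x":0,"y":0,"z":-2,"rx":0,"ry":0,"rz":0,"gripper":1},{"x":0,"y":0,"z":-2,"rx":0,"ry":0,"rz":0,"gripper":1}]' | sed -n '2p;4p;6p'
python3 - <<'E'
from h import *
t=grab('top');b=(225,155,335,235)
print(blobs(t,(18,120,80),(35,255,255),b)[-1],blobs(t,(0,150,90),(6,255,255),b))
E
done
```

```text
ee_pos: [0.5249, 0.2527, 0.0416]
ft_force: [-0.1, -0.8, 3.5]
gripper_force: 1.4
([292.4, 195.8], [287, 191, 12, 11, 90]) [([258.4, 193.7], [254, 192, 9, 5, 17])]
ee_pos: [0.5249, 0.2526, 0.0394]
ft_force: [0.9, 1.3, 2.7]
gripper_force: 1.3
([289.9, 204.9], [284, 201, 12, 9, 78]) [([260.2, 194.4], [258, 193, 5, 4, 10])]
```

The handle is tripping. I finish the press and release.

```bash
python3 -m crank '[{"x":0,"y":0,"z":-1,"rx":0,"ry":0,"rz":0,"gripper":1},{"x":0,"y":0,"z":-2,"rx":0,"ry":0,"rz":0,"gripper":1},{"x":0,"y":0,"z":-2,"rx":0,"ry":0,"rz":0,"gripper":1}]'
python3 -m crank '[{"x":0,"y":0,"z":20,"rx":0,"ry":0,"rz":0,"gripper":1},{"x":-10,"y":0,"z":60,"rx":0,"ry":0,"rz":0,"gripper":1},{"x":-20,"y":0,"z":100,"rx":0,"ry":0,"rz":0,"gripper":1},{"x":-20,"y":0,"z":120,"rx":2.4,"ry":9.7,"rz":0,"gripper":1},{"x":-20,"y":0,"z":120,"rx":4.8,"ry":19.4,"rz":0,"gripper":1},{"x":-20,"y":0,"z":120,"rx":7.2,"ry":29.1,"rz":0,"gripper":1},{"x":-20,"y":0,"z":120,"rx":7.2,"ry":29.1,"rz":0,"gripper":1}]'
python3 - <<'E'
from h import *
t=grab('top','t6.png');b=(225,155,335,235);s=grab('scene');p=robot.sense()['ee_pos'];a=cv2.Rodrigues(robot.sense()['eef_rot'])[0][:,2]
print(p,a,blobs(t,(18,120,80),(35,255,255),b),blobs(t,(0,150,90),(6,255,255),b))
O=np.array([.50877,.20435]);c,sn=np.cos(-.24),np.sin(-.24);M=np.array([[c,-sn],[sn,c]])
print('exp grip',proj(t,np.r_[O+M@[-.064,-.05],.089]))
for L in(0,.02,.03,.04):print(L,proj(t,p-L*a).round(1),proj(s,p-L*a).round(1))
c=np.hstack([cv2.resize(t['image'][160:240,225:325],(400,320),interpolation=0),cv2.resize(s['image'][130:210,310:410],(400,320),interpolation=0)]);c=np.clip(c*1.7,0,255).astype('uint8');cv2.imwrite('pics/c6.png',c[:,:,::-1])
E
```

```text
time: 8.35
ee_pos: [0.5251, 0.2527, 0.0382]
eef_rot: [0.319, 2.601, -0.084]
ft_force: [-3.7, -2.1, 11.3]
width: 0.0001
gripper_force: 6.0
time: 9.05
ee_pos: [0.5057, 0.2531, 0.1589]
eef_rot: [-0.38, -3.115, -0.007]
ft_force: [-0.3, -0.2, -0.8]
width: 0.0004
gripper_force: 0.0
[0.50743355 0.24922181 0.1564555 ] [-0.00317741 -0.00158378 -0.9999937 ] [([258.3, 182.6], [256, 182, 6, 2, 9]), ([310.1, 190.0], [307, 187, 8, 7, 42]), ([287.6, 216.5], [280, 205, 15, 22, 174])] []
exp grip [286.11324118 222.92573426]
0 [254.7 194. ] [361.1 177.8]
0.02 [253.4 193.2] [361.4 171.7]
0.03 [252.8 192.8] [361.6 168.7]
0.04 [252.1 192.4] [361.8 165.6]
```

View pics/c6.png

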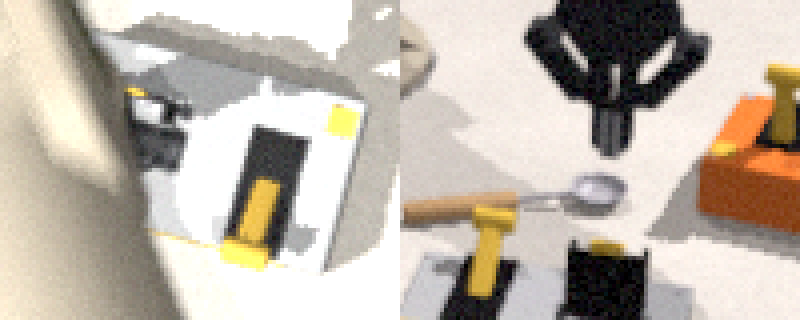

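Right crop: the tip is at (612,152), so the real tip is about 32 mm short of the TCP. Left crop: the handle has dropped, with the bar at (245,255) in front. Next the shut fingers go in front of the bar.

```bash
python3 -m crank '[{"x":-50,"y":-38,"z":0,"rx":0,"ry":0,"rz":0,"gripper":1},{"x":-101,"y":-76,"z":0,"rx":0,"ry":0,"rz":0,"gripper":1},{"x":-101,"y":-76,"z":0,"rx":0,"ry":0,"rz":0,"gripper":1},{"x":-101,"y":-76,"z":0,"rx":0,"ry":0,"rz":0,"gripper":1},{"x":-101,"y":-76,"z":-40,"rx":0,"ry":0,"rz":0,"gripper":1},{"x":-101,"y":-76,"z":-80,"rx":0,"ry":0,"rz":0,"gripper":1},{"x":-101,"y":-76,"z":-110,"rx":0,"ry":0,"rz":0,"gripper":1},{"x":-101,"y":-76,"z":-114,"rx":0,"ry":0,"rz":0,"gripper":1},{"x":-101,"y":-76,"z":-114,"rx":0,"ry":0,"rz":0,"gripper":1},{"x":-101,"y":-76,"z":-114,"rx":0,"ry":0,"rz":0,"gripper":1}]'
python3 - <<'E'
from h import *
t=grab('top');s=grab('scene')
print(blobs(t,(18,120,80),(35,255,255),(225,155,335,240)))
c=np.hstack([cv2.resize(t['image'][170:250,245:345],(400,320),interpolation=0),cv2.resize(s['image'][140:220,290:390],(400,320),interpolation=0)]);c=np.clip(c*1.7,0,255).astype('uint8');cv2.imwrite('pics/c7.png',c[:,:,::-1])
E
```

```text
time: 10.15
ee_pos: [0.4048, 0.1773, 0.0448]
eef_rot: [0.381, 3.117, 0.002]
ft_force: [-0.2, -0.5, 0.8]
width: 0.0
gripper_force: 0.0
[([256.3, 182.1], [252, 181, 10, 3, 16]), ([310.2, 190.0], [307, 187, 8, 7, 41]), ([290.7, 209.3], [287, 205, 8, 12, 59])]
```

View pics/c7.png

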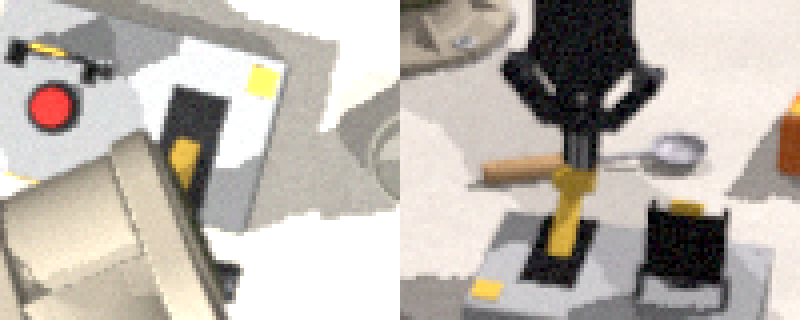

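The fingers at (580,150) in the right crop line up behind the bar (575,178), and the button is back out. I push the handle up along its arc.

```bash
python3 -m crank '[{"x":0,"y":0,"z":-6,"rx":0,"ry":0,"rz":0,"gripper":1},{"x":5,"y":-1,"z":-6,"rx":0,"ry":0,"rz":0,"gripper":1},{"x":11,"y":-3,"z":-5,"rx":0,"ry":0,"rz":0,"gripper":1},{"x":17,"y":-4,"z":4,"rx":0,"ry":0,"rz":0,"gripper":1},{"x":24,"y":-6,"z":12,"rx":0,"ry":0,"rz":0,"gripper":1},{"x":30,"y":-7,"z":16,"rx":0,"ry":0,"rz":0,"gripper":1},{"x":35,"y":-8,"z":19,"rx":0,"ry":0,"rz":0,"gripper":1},{"x":41,"y":-10,"z":23,"rx":0,"ry":0,"rz":0,"gripper":1},{"x":46,"y":-11,"z":26,"rx":0,"ry":0,"rz":0,"gripper":1},{"x":52,"y":-13,"z":28,"rx":0,"ry":0,"rz":0,"gripper":1},{"x":57,"y":-14,"z":30,"rx":0,"ry":0,"rz":0,"gripper":1},{"x":63,"y":-15,"z":31,"rx":0,"ry":0,"rz":0,"gripper":1},{"x":69,"y":-17,"z":32,"rx":0,"ry":0,"rz":0,"gripper":1},{"x":74,"y":-18,"z":32,"rx":0,"ry":0,"rz":0,"gripper":1},{"x":78,"y":-19,"z":32,"rx":0,"ry":0,"rz":0,"gripper":1},{"x":78,"y":-19,"z":32,"rx":0,"ry":0,"rz":0,"gripper":1}]'
python3 - <<'E'
from h import *
t=grab('top');s=grab('scene')
print(blobs(t,(18,120,80),(35,255,255),(225,155,335,240)),blobs(s,(15,120,80),(35,255,255),(295,175,395,245)))
E
```

```text
time: 11.85
ee_pos: [0.4824, 0.1572, 0.0754]
eef_rot: [0.383, 3.118, -0.001]
ft_force: [-0.4, -0.3, -0.2]
width: 0.0
gripper_force: 0.0
[([310.1, 190.0], [307, 187, 7, 7, 40])] [([328.1, 193.2], [323, 185, 11, 22, 94]), ([361.7, 191.0], [358, 190, 8, 3, 12]), ([311.1, 212.0], [308, 210, 7, 5, 26])]
```

```bash
python3 -m crank '[{"x":4,"y":-1,"z":0,"rx":0,"ry":0,"rz":0,"gripper":1},{"x":8,"y":-2,"z":0,"rx":0,"ry":0,"rz":0,"gripper":1},{"x":12,"y":-3,"z":0,"rx":0,"ry":0,"rz":0,"gripper":1},{"x":14,"y":-3,"z":0,"rx":0,"ry":0,"rz":0,"gripper":1},{"x":14,"y":-3,"z":0,"rx":0,"ry":0,"rz":0,"gripper":1},{"x":14,"y":-3,"z":0,"rx":0,"ry":0,"rz":0,"gripper":1}]'
python3 - <<'E'
from h import *
s=grab('scene')
print(blobs(s,(15,120,80),(35,255,255),(295,175,395,245)))
E
```

```text
time: 12.55
ee_pos: [0.4958, 0.1545, 0.0754]
eef_rot: [-0.382, -3.118, 0.0]
ft_force: [0.1, 0.1, -0.7]
width: -0.0002
gripper_force: 0.0
[([326.3, 190.2], [321, 188, 11, 6, 41]), ([361.4, 191.0], [358, 190, 8, 3, 13]), ([328.9, 200.8], [327, 197, 4, 9, 13]), ([311.1, 212.0], [308, 210, 7, 5, 26])]
```

The handle's scene pixels (326.3,190.2) match its home position (326.7,189.9). I retreat, rise, and move behind the guard.

```bash
python3 -m crank '[{"x":-15,"y":4,"z":0,"rx":0,"ry":0,"rz":0,"gripper":1},{"x":-30,"y":7,"z":0,"rx":0,"ry":0,"rz":0,"gripper":1},{"x":-30,"y":7,"z":40,"rx":0,"ry":0,"rz":0,"gripper":1},{"x":-30,"y":7,"z":80,"rx":0,"ry":0,"rz":0,"gripper":1},{"x":-30,"y":7,"z":100,"rx":0,"ry":0,"rz":0,"gripper":1},{"x":-30,"y":7,"z":100,"rx":0,"ry":0,"rz":0,"gripper":1},{"x":25,"y":46,"z":100,"rx":0,"ry":0,"rz":0,"gripper":1},{"x":25,"y":46,"z":100,"rx":0,"ry":0,"rz":0,"gripper":1},{"x":77,"y":86,"z":100,"rx":0,"ry":0,"rz":0,"gripper":1},{"x":77,"y":86,"z":100,"rx":0,"ry":0,"rz":0,"gripper":1},{"x":77,"y":86,"z":60,"rx":0,"ry":0,"rz":0,"gripper":1},{"x":77,"y":86,"z":30,"rx":0,"ry":0,"rz":0,"gripper":1},{"x":77,"y":86,"z":13,"rx":0,"ry":0,"rz":0,"gripper":1},{"x":77,"y":86,"z":13,"rx":0,"ry":0,"rz":0,"gripper":1},{"x":77,"y":86,"z":13,"rx":0,"ry":0,"rz":0,"gripper":1}]'
python3 - <<'E'
from h import *
t=grab('top');s=grab('scene')
print(blobs(t,(18,120,80),(35,255,255),(225,155,335,240)),blobs(s,(15,120,80),(35,255,255),(295,175,395,245)))
c=np.hstack([cv2.resize(t['image'][150:230,225:325],(400,320),interpolation=0),cv2.resize(s['image'][140:220,310:410],(400,320),interpolation=0)]);c=np.clip(c*1.7,0,255).astype('uint8');cv2.imwrite('pics/c8.png',c[:,:,::-1])
E
```

```text
time: 14.1
ee_pos: [0.5725, 0.2404, 0.0882]
eef_rot: [-0.382, -3.117, 0.001]
ft_force: [0.0, -0.1, -0.4]
width: -0.0002
gripper_force: 0.0
[([310.1, 190.1], [307, 187, 7, 7, 41]), ([293.2, 194.0], [288, 188, 12, 14, 110])] [([326.3, 190.2], [321, 188, 11, 6, 52]), ([328.7, 200.0], [327, 195, 4, 12, 20]), ([311.3, 212.0], [308, 210, 8, 5, 27])]
```

View pics/c8.png

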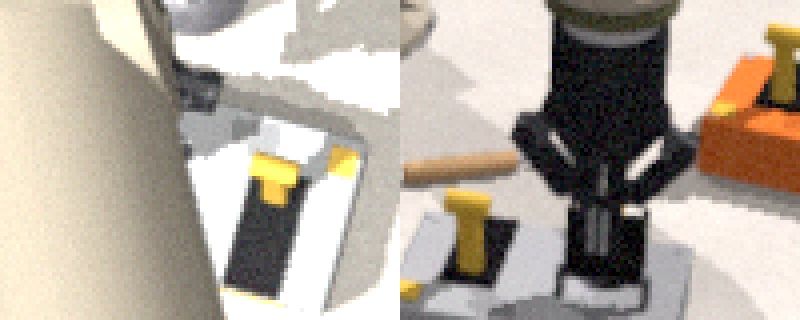

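Right crop: the fingers at (597,215) are on the back side of the guard (605,240), and the handle is home. I sweep the guard forward and down.

```bash
python3 -m crank '[{"x":-10,"y":2,"z":0,"rx":0,"ry":0,"rz":0,"gripper":1},{"x":-17,"y":4,"z":0,"rx":0,"ry":0,"rz":0,"gripper":1},{"x":-25,"y":6,"z":-1,"rx":0,"ry":0,"rz":0,"gripper":1},{"x":-33,"y":8,"z":-2,"rx":0,"ry":0,"rz":0,"gripper":1},{"x":-41,"y":10,"z":-6,"rx":0,"ry":0,"rz":0,"gripper":1},{"x":-48,"y":12,"z":-10,"rx":0,"ry":0,"rz":0,"gripper":1},{"x":-54,"y":13,"z":-17,"rx":0,"ry":0,"rz":0,"gripper":1},{"x":-59,"y":14,"z":-24,"rx":0,"ry":0,"rz":0,"gripper":1},{"x":-61,"y":15,"z":-30,"rx":0,"ry":0,"rz":0,"gripper":1},{"x":-63,"y":15,"z":-36,"rx":0,"ry":0,"rz":0,"gripper":1},{"x":-63,"y":15,"z":-36,"rx":0,"ry":0,"rz":0,"gripper":1}]'
python3 -m crank '[{"x":0,"y":0,"z":-2,"rx":0,"ry":0,"rz":0,"gripper":1},{"x":0,"y":0,"z":-4,"rx":0,"ry":0,"rz":0,"gripper":1},{"x":0,"y":0,"z":-4,"rx":0,"ry":0,"rz":0,"gripper":1}]'
python3 -m crank '[{"x":0,"y":0,"z":-1,"rx":0,"ry":0,"rz":0,"gripper":1},{"x":0,"y":0,"z":-2,"rx":0,"ry":0,"rz":0,"gripper":1},{"x":0,"y":0,"z":-2,"rx":0,"ry":0,"rz":0,"gripper":1}]'
python3 - <<'E'
from h import *
s=grab('scene')
print(blobs(s,(15,120,80),(35,255,255),(295,175,395,245)))
O=np.array([.50877,.20435]);c,sn=np.cos(-.24),np.sin(-.24);M=np.array([[c,-sn],[sn,c]])
for z in(.079,.083,.09):print(proj(s,np.r_[O+M@[-.043,.05],z]))
E
```

```text
time: 15.3
ee_pos: [0.5091, 0.2551, 0.0512]
eef_rot: [-0.382, -3.117, 0.002]
ft_force: [0.0, -0.8, 0.3]
width: -0.0002
gripper_force: 0.0
time: 15.6
ee_pos: [0.51, 0.2553, 0.0483]
eef_rot: [-0.382, -3.118, 0.0]
ft_force: [-0.2, 0.3, -0.9]
width: 0.0002
gripper_force: 0.0
time: 15.9
ee_pos: [0.5099, 0.2555, 0.0464]
eef_rot: [0.382, 3.118, -0.0]
ft_force: [-0.3, -0.3, -0.2]
width: -0.0001
gripper_force: 0.0
[([326.3, 190.0], [321, 188, 11, 6, 46]), ([326.5, 198.5], [325, 198, 4, 2, 4]), ([328.0, 201.5], [327, 201, 3, 2, 4]), ([311.1, 212.0], [308, 210, 7, 5, 26])]
[363.89214709 194.73795246]
[363.95832467 193.62736239]
[364.07467841 191.67471756]
```

Not firm yet, so I press on until there is contact force.

```bash
for i in 1 2; do python3 -m crank '[{"x":0,"y":0,"z":-1,"rx":0,"ry":0,"rz":0,"gripper":1},{"x":0,"y":0,"z":-2,"rx":0,"ry":0,"rz":0,"gripper":1},{"x":0,"y":0,"z":-2,"rx":0,"ry":0,"rz":0,"gripper":1}]'|sed -n '2p;4p;6p'; done
```

```text
ee_pos: [0.51, 0.2557, 0.0462]
ft_force: [-5.7, -2.5, 15.4]
gripper_force: 7.5
ee_pos: [0.5101, 0.2559, 0.0459]
ft_force: [-13.5, -5.7, 31.1]
gripper_force: 15.3
```

Firm stop. I retreat upward and check.

```bash
python3 -m crank '[{"x":0,"y":0,"z":5,"rx":0,"ry":0,"rz":0,"gripper":1},{"x":0,"y":0,"z":40,"rx":0,"ry":0,"rz":0,"gripper":1},{"x":-10,"y":10,"z":85,"rx":0,"ry":0,"rz":0,"gripper":1},{"x":-30,"y":40,"z":120,"rx":0,"ry":0,"rz":0,"gripper":1},{"x":-50,"y":80,"z":140,"rx":0,"ry":0,"rz":0,"gripper":1},{"x":-70,"y":120,"z":140,"rx":0,"ry":0,"rz":0,"gripper":1},{"x":-90,"y":160,"z":140,"rx":0,"ry":0,"rz":0,"gripper":1},{"x":-90,"y":160,"z":140,"rx":0,"ry":0,"rz":0,"gripper":1},{"x":-90,"y":160,"z":140,"rx":0,"ry":0,"rz":0,"gripper":1}]'
python3 - <<'E'
from h import *
t=grab('top');s=grab('scene')
print(blobs(t,(18,120,80),(35,255,255),(225,155,335,240)),blobs(s,(15,120,80),(35,255,255),(295,175,395,245)))
O=np.array([.50877,.20435]);c,sn=np.cos(-.24),np.sin(-.24);M=np.array([[c,-sn],[sn,c]])
print(proj(t,np.r_[O+M@[-.043,.05],.079]))
c=np.hstack([cv2.resize(t['image'][100:260,225:485],(400,246)),cv2.resize(s['image'][140:270,130:410],(400,246))]);c=np.clip(c*1.5,0,255).astype('uint8');cv2.imwrite('pics/c9.png',c[:,:,::-1])
E
```

```text
time: 17.45
ee_pos: [0.4187, 0.4166, 0.182]
eef_rot: [-0.377, -3.118, 0.001]
ft_force: [1.4, -0.9, 0.3]
width: 0.0001
gripper_force: 0.0
[([310.1, 190.0], [307, 187, 7, 7, 40]), ([293.3, 194.0], [288, 188, 12, 14, 106]), ([254.2, 204.6], [251, 203, 8, 4, 22])] [([326.2, 190.1], [321, 188, 11, 6, 47]), ([363.4, 196.8], [361, 196, 7, 2, 9]), ([311.1, 212.0], [308, 210, 7, 5, 26])]
[253.75587088 206.75925319]
```

View pics/c9.png

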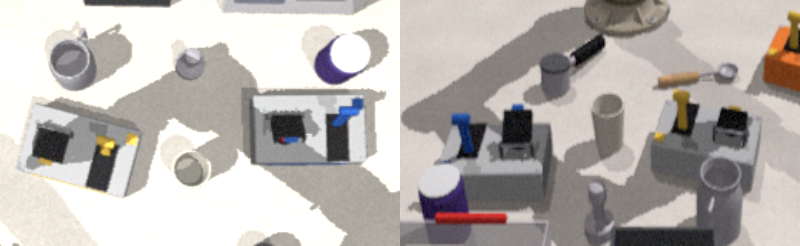

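The guard is shut, with its tab at top pixel (254,205). The handle is home at (293,194), and the bystanders and the blue unit are undisturbed.

```bash
python3 -c "
from bench import robot
print(robot.close_job())"
```

```text
the job is handed in; nothing more can be done
None
```

I handed the job in at about 17.5 s of the 54 s allowed: the button was pressed and released, the yellow handle dropped and was lifted back home, and the guard was shut. The final camera check showed the blue unit and bystanders in place; the hand-in returned no verdict.

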